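Hang the glaze sample board and hold a spring clamp open round its edge

ROBOT

A 7-joint arm with a two-finger parallel gripper is mounted at the origin on the work surface. World frame = base frame: x ahead of the robot, y to its left, z up, the work surface at z = 0. Lengths are in m, angles in rad, forces in N, time in s.
With the tool pointing down it reaches from about 0.4 to 0.875 m from the base axis. Payload 4.4 kg.
Tool frame: the origin (TCP) lies at the very end of the fingers, on their centre line; the grasp point (between the pads) lies pinch_z behind it (pinch_z is the distance from the TCP to the grasp point, in m); z points along the fingers, y is the line along which they close (so a half turn about z gives the same grasp; the last joint's range is limited). The gripper opens to 85 mm and grips with 20 to 120 N. Pads are 22 mm wide; open, the fingers measure 114 mm over their backs; the gripper's body (76 mm by 85 mm) begins 54 mm behind the grasp point. The pads swing forward as they close: fully open they stand 13 mm farther back than shut.
Start: joints at [1.255, 0.628, 0.038, 1.517, -0.027, 0.996, -0.02], TCP at [0.161, -0.63, 0.231] pointing down, gripper open.
Joint ranges: [-3.06, 3.06], [-0.37, 2.12], [-1.25, 1.32], [0.18, 2.47], [-1.1, 4.24], [0.23, 1.98], [-2.94, 2.94]. Speed limits (rad/s): [2.57, 2.57, 3.14, 3.14, 3.14, 3.14, 3.14].

INTERFACE

Orientations are given as a unit quaternion [w, x, y, z].
In Python, from cell import read_state, snapshot, sign_off, pinch_z gives the robot as it stands.
- The arm moves only by the shell command python3 -m pendant 'ROWS' [FORCE]. ROWS is JSON, a list of rows, each a list of 3 entries, a list of its own where there are three numbers: the opening, from -1 (shut) to 1 (fully open), then the shift along the tool's x, y, z scaled (see below), then the turn, a rotation vector about the tool's x, y, z scaled (see below). A call has 1 to 5 rows; each row is the pose to reach, as a shift and turn from the pose commanded when the call began, along the tool's axes at that moment; what a row does not reach only later rows make up. The controller multiplies each number of a shift by 500 mm and each number of a turn by 30 degrees. A row lasts 1/8 s, in which the tool goes at most 62.5 mm and 10.7 degrees, less where a joint would pass 70% of its speed; a pose out of reach is approached as far as the arm can. A call with a number of a shift or a turn outside -1 to 1 is refused whole. A call with a gripper value outside its range is refused whole. The fingers move at their own pace and stop on an object; FORCE is the grip in N (left out, the last holds). Time passes only in rows, so rows that repeat a pose let the fingers close. It gives the time, the measured TCP pose, the force, the opening and the grip force at its end, in the units of the state.
- read_state(): the state, without advancing time (a new reading comes with each control period).
- snapshot(name): name is "side" or "top" or "wrist"; returns a dict with "frame" (384x512x3 uint8, blue, green, red), "fx", "fy", "cx", "cy" (pixels), "world_to_cam" (4x4, takes a point from world to camera coordinates). Camera axes: x right, y down, z forward; pixel columns grow to the right and rows downward; lengths in m; the calibration is good to about 2 mm. A picture is of the moment at which its call begins. There is no depth.
- sign_off(): hands the job in; it is judged then, once.
The state is a dict: "time": time; "q": joint angles; "qvel": joint speeds; "tau": joint torques, N m; "tool_pos": TCP position; "eef_rot": TCP orientation; "wrist_force": force on the tool from outside, world axes, zero at the start; "moment": the same for the moment, N m; "gripper_width": finger opening in m; "finger_force": force on a finger pad.
Only numpy, scipy, OpenCV 4.12 (cv2) and the standard library are available. Lean on these libraries where they do the work, as an engineer would, in place of code of your own. Each camera call takes 0.05 s, during which the arm holds its last target. There are 200 camera calls.

TASK

Take the glaze sample board out of the drying rack and hang it by its handle on the stand's two-prong hook. Then take the spring clamp by its handles, squeeze it open and hold it with its jaws gaping on both sides of either upright side edge of the hanging board, tips well in past the edge but not touching the board, so that I can slip a pattern sheet in under the jaw. Finish while you are still holding the clamp open there, and leave the tiles, pots and brush where they are.

Things in the scene. Friction and masses are not known exactly. Their poses are not given: they have to be found in the camera images.
- rack: wooden drying rack fixed to the table, left or right of the stand: base 130 x 160 x 14 mm, three slots 36 mm apart along its x, each 10 mm wide between dowel pairs (at y -34 and +34 mm) that reach 68 mm above the table. Boards stand in the slots on the base's top, faces along its x. Origin under the centre, z up
- board: glaze sample board standing in a rack slot: hardboard 160 mm wide (y), 115 tall (z), 6 thick (x), glaze chips on its faces, 0.2 kg. Handle above it: a dowel 10 mm thick, 120 long (along y) on two 6 mm wires at y -52 and +52; the open gap between board top and dowel is 55 mm. Origin: middle of its lower edge; side edges at y -80 and +80
- board_grip (a point): middle of the board's handle dowel, 175 mm above the board's lower edge
- stand: steel stand fixed to the table: base 120 x 170 x 12 mm, post at its origin (17 mm thick, 257 mm tall), hook of two level prongs 8 mm thick at y -30 and +30 mm, axis 250 mm high, running 105 mm along -x from the post, then turned up to 274 mm height at 122 mm out. Hung, the prongs pass through the gap under the dowel. z up
- hook_seat (a point): where the middle of the dowel lies when the board hangs: midway between the prongs, 60 mm out from the post, at 259 mm height. Its axes are the stand's: -x points out along the prongs, y across them. The dowel may rest anywhere along the prongs from 5 mm to 110 mm out from the post and up to 25 mm off in y
- clamp: steel spring clamp, 90 g, lying on its side, 22 mm thick (z), 93 long: two bent arms on a pin with a spring, jaws to +x, black handles to -x, spread along y. Squeezing the handle ends together opens the jaws. Origin: the pin, at the underside; frame fixed to the +y arm. Centre line: its x axis when shut; squeezed, from the pin to midway between the tips
- tip_a (a point): inner face of the jaw tip of the clamp's +y arm, 40 mm from the pin, 11 mm above the underside
- tip_b (a point): inner face of the jaw tip of the clamp's other arm, meeting tip_a when shut
- tail_a (a point): end of the handle of the +y arm (round, 3 mm radius), 48 mm behind the pin and 26 mm to the side when shut: the handles are 58 mm wide over their ends
- tail_b (a point): end of the handle of the other arm
- clamp_arm (a joint): opening angle of the clamp, rad: 0 shut, 0.62 fully open; at 0.5 the jaw tips are 20 mm apart and the handles 33 mm wide over their ends. The handles take about 7 N to start opening and 11 N at 0.5
- tile_a: plain bisque tile, 100 mm square, 7 mm thick, standing in one of the rack's slots; leave it alone. Origin at the middle of its lower edge
- tile_b: second, identical bisque tile in another slot; leave it alone. Origin at the middle of its lower edge
- jar_tall: paint jar, 68 mm across, 105 mm tall, at the back left; bystander. Origin under its centre
- jar_small: paint jar, 58 mm across, 70 mm tall, right of the bowl; bystander. Origin under its centre
- bowl: white bowl, 124 mm across, 50 mm tall, in front of the robot; bystander. Origin under its centre
- pitcher: yellow pitcher with a blue handle, 125 mm tall, about 112 mm across plus the handle (reaching 84 mm from the axis along its +y), at the back right; bystander. Origin under its centre
- brush: red-handled paint brush lying on the table, 190 mm long, 16 mm thick, left of the bowl; bystander. Origin near its middle, x along it
Things that resemble listed ones, but are neither listed nor needed, are in the scene too. Of the things that look like the board, the larger one is meant.

How it is judged:
By the outcome, as a careful person would: the job done as asked, in the order asked, and still so for the second after the job is handed in, while the arm keeps its last pose, push and grip.
It also fails if it takes over 72 s, if anything falls off the work surface, if the arm or the gripper's body presses on something with over 40 N, if the wrist force passes 120 N, or if a joint passes its speed limit or range.

## Working session

There is one attempt and no reset: what is moved stays moved. The work goes in short steps, Python scripts to look and compute and a shell command to move; the robot and the scene stay as the last step left them, time stands still between calls to the robot, and variables do not carry over. Pictures are saved under pics/ and viewed, at most 14 in all, crops included, and the job is handed in when it is done.

```bash
ls; mkdir -p pics; python3 - <<'E'
from cell import *
import cv2,numpy as np
print(pinch_z,read_state())
for n in("side","top"):
    s=snapshot(n);cv2.imwrite(f"pics/{n}0.png",cv2.resize(s["frame"],(768,576),interpolation=cv2.INTER_CUBIC))
    print(n,s["fx"],s["fy"],s["cx"],s["cy"]);print(np.round(s["world_to_cam"],4).tolist())
E
```

```text
pics
0.0187 {'time': 0.0, 'q': array([ 1.25518232,  0.62932915,  0.03846232,  1.51839119, -0.02702522,
        0.99634285, -0.02002294]), 'qvel': array([ 0.00179883, -0.00138889, -0.00095148,  0.00017984,  0.00122137,
        0.00159723,  0.00017836]), 'tau': array([ 4.65068820e-05, -5.63396502e+01,  1.22588620e+00, -1.93446887e+01,
        1.08568932e-02,  1.04483348e-02,  4.03849540e-06]), 'tool_pos': array([ 0.16055709, -0.62918542,  0.23039308]), 'eef_rot': array([-9.67369251e-04,  9.92212127e-01,  1.24555779e-01, -1.29800667e-04]), 'wrist_force': array([ 0.03669507, -0.25625717, -0.73272335]), 'moment': array([ 0.04580439, -0.03202644,  0.00446236]), 'finger_force': 0.0, 'gripper_width': 0.08546636484888703}
side 436.77105541026225 436.77105541026225 261.88845728945256 190.0539056563233
[[-0.9507, -0.3099, 0.0132, 0.5085], [-0.2228, 0.6526, -0.7242, 0.2301], [0.2158, -0.6914, -0.6895, 1.0891], [0.0, 0.0, 0.0, 1.0]]
top 489.4882835912591 489.4882835912591 256.01411245466846 190.54226841458708
[[0.0201, -0.9996, -0.0202, 0.003], [-0.9873, -0.0166, -0.1582, 0.5484], [0.1578, 0.0231, -0.9872, 1.4389], [0.0, 0.0, 0.0, 1.0]]
```

View pics/side0.png

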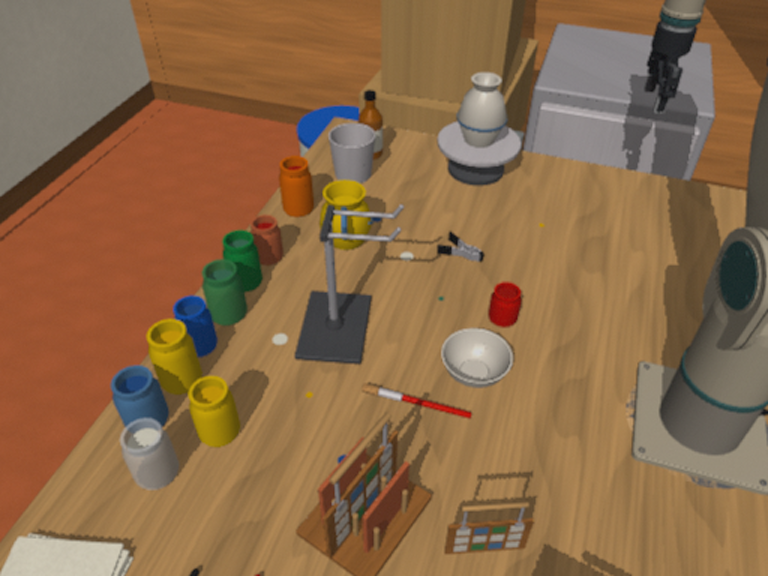

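View pics/top0.png

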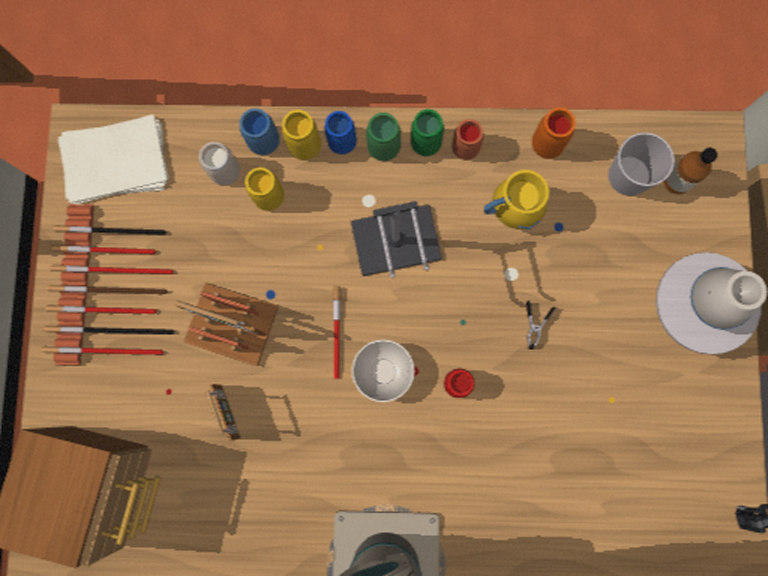

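Top view: stand at about (397,238), rack (232,325) with the board's handle running from (178,303) to (255,330), and clamp (538,322) with its jaws pointing roughly towards the robot or away from it. The side view confirms this. Zooming in next.

```bash
cat > h.py <<'E'
from cell import *
import cv2,numpy as np
from scipy.spatial.transform import Rotation as R
from scipy.optimize import least_squares
def proj(s,P):
    P=np.atleast_2d(P);T=s["world_to_cam"];c=P@T[:3,:3].T+T[:3,3]
    return np.c_[s["fx"]*c[:,0]/c[:,2]+s["cx"],s["fy"]*c[:,1]/c[:,2]+s["cy"]]
def ray(s,uv,z):
    T=s["world_to_cam"];o=-T[:3,:3].T@T[:3,3]
    d=T[:3,:3].T@np.array([(uv[0]-s["cx"])/s["fx"],(uv[1]-s["cy"])/s["fy"],1]);return o+d*(z-o[2])/d[2]
def tile(s,x0,y0,w,h,k,step=10):
    im=cv2.resize(s["frame"][y0:y0+h,x0:x0+w],None,fx=k,fy=k,interpolation=cv2.INTER_CUBIC)
    for x in range(-(-x0//step)*step,x0+w,step):
        cv2.line(im,(int((x-x0+.5)*k),0),(int((x-x0+.5)*k),5),(255,0,255),1);cv2.putText(im,str(x),(int((x-x0)*k),14),0,.3,(255,255,255),1)
    for y in range(-(-y0//step)*step,y0+h,step):
        cv2.line(im,(0,int((y-y0+.5)*k)),(5,int((y-y0+.5)*k)),(255,0,255),1);cv2.putText(im,str(y),(7,int((y-y0+.5)*k)+3),0,.3,(255,255,255),1)
    return im
def pose():
    s=read_state();q=s["eef_rot"];return np.array(s["tool_pos"]),R.from_quat(np.r_[q[1:],q[0]]),s
def go(pos,Rt,frm=None):
    p,r,_=frm or pose()
    d=r.inv().apply(np.array(pos)-p);w=(r.inv()*Rt).as_rotvec()
    print("shift/500mm",np.round(d/.5,4),"turn/30deg",np.round(np.degrees(w)/30,4), "mm",np.round(d*1000,1),"deg",np.round(np.degrees(w),1))
def down(yaw): # tool z down, tool y (closing) at world azimuth yaw
    y=np.array([np.cos(yaw),np.sin(yaw),0]);z=np.array([0,0,-1.]);return R.from_matrix(np.c_[np.cross(y,z),y,z])
E
python3 - <<'E'
from h import *
t=snapshot("top");s=snapshot("side")
def row(a): 
    H=max(i.shape[0] for i in a);return np.hstack([cv2.copyMakeBorder(i,0,H-i.shape[0],0,4,0) for i in a])
a=row([tile(t,114,182,74,64,4),tile(t,230,128,68,60,4),tile(t,342,196,36,40,5)])
b=row([tile(s,195,276,98,110,2.7),tile(s,190,132,84,112,2.7),tile(s,288,152,38,26,6)])
W=max(a.shape[1],b.shape[1]);m=np.vstack([cv2.copyMakeBorder(i,0,4,0,W-i.shape[1],0) for i in (a,b)])
print(m.shape);cv2.imwrite("pics/m1.png",m)
E
```

```text
(566, 760, 3)
```

View pics/m1.png

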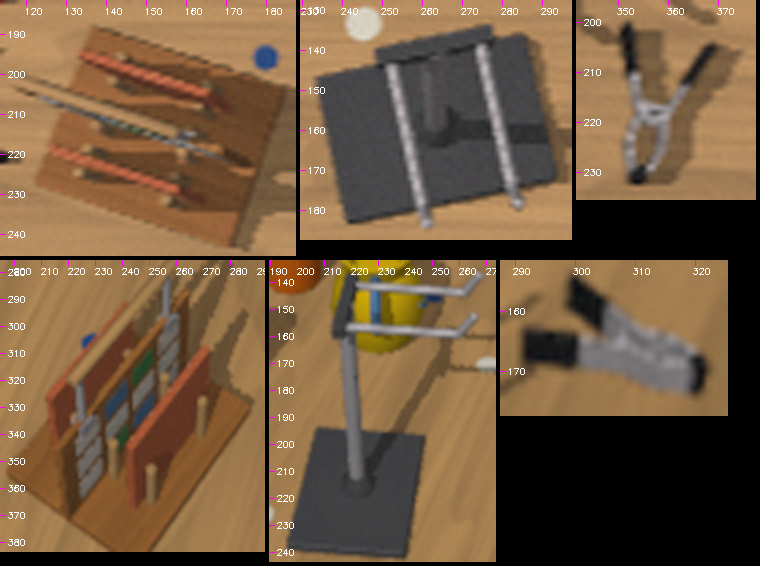

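```bash
cat > m.py <<'E'
from h import *
t=snapshot("top");s=snapshot("side")
def fit(obs,x0):
    # obs: (cam, local pt, uv); 2D pose
    def f(x):
        c,sn=np.cos(x[2]),np.sin(x[2]);r=[]
        for cam,p,uv in obs:
            r+=list(proj(cam,[x[0]+c*p[0]-sn*p[1],x[1]+sn*p[0]+c*p[1],p[2]])[0]-uv)
        return r
    o=least_squares(f,x0,x_scale=[.01,.01,.1]);print(np.round(o.x,4),"deg",np.degrees(o.x[2]).round(2),"res",np.round(o.fun,1));return o.x
st=fit([(t,(.06,.085,.012),(234.2,147.2)),(t,(-.06,.085,.012),(242,183.5)),(t,(-.06,-.085,.012),(294,173)),(t,(.06,-.085,.012),(286,136.8)),
 (t,(-.122,.03,.274),(261.5,184)),(t,(-.122,-.03,.274),(284.2,179)),
 (s,(-.06,.085,.012),(190+(406-270)/2.7,132+(558-260)/2.7)),(s,(-.06,-.085,.012),(190+(424-270)/2.7,132+(436-260)/2.7)),(s,(.06,.085,.012),(190+(288-270)/2.7,132+(548-260)/2.7))],[.6,-.0,.1])
cs=[ray(t,p,.014) for p in((137,188.3),(185.8,204),(172.8,243.8),(122.8,228.8))]
print("rack corners",np.round(cs,3).tolist(),[round(float(np.linalg.norm(cs[i]-cs[i-1])),3) for i in range(4)])
for p in((118.5,202.8),(162,215.8)):print("dowel",ray(t,p,.189).round(4))
for n,p in(("tips",(354.2,231.6)),("tailL",(352.4,201.4)),("tailR",(369.6,205.4)),("pin",(357.4,218.6))):print(n,ray(t,p,.015).round(4))
tt=(288+0,0)
for n,p in(("tips",(288+(702-500)/6,152+(370-260)/6)),("tailL",(288+(524-500)/6,152+(348-260)/6)),("tailR",(288+(572-500)/6,152+(284-260)/6))):print(n,"side",ray(s,p,.013).round(4))
E
python3 m.py
```

```text
[ 0.6517 -0.0067  0.2305] deg 13.21 res [-1.5 -0.2 -1.5  0.2  0.  -0.7 -0.4 -1.1 -0.3  1.  -0.   1.1  0.4 -1.8
  0.6 -1.1 -0.5 -1.4]
rack corners [[0.554, 0.384, 0.014], [0.507, 0.23, 0.014], [0.384, 0.264, 0.014], [0.427, 0.42, 0.014]] [0.132, 0.161, 0.128, 0.162]
dowel [0.4848 0.3849 0.189 ]
dowel [0.4513 0.2637 0.189 ]
tips [ 0.4317 -0.2868  0.015 ]
tailL [ 0.5241 -0.2824  0.015 ]
tailR [ 0.5127 -0.3346  0.015 ]
pin [ 0.4715 -0.297   0.015 ]
tips side [ 0.4309 -0.2859  0.013 ]
tailL side [ 0.5238 -0.2727  0.013 ]
tailR side [ 0.5131 -0.3328  0.013 ]
```

Measurements agree with the given sizes: rack 130x161 mm and clamp 93 mm long. The board is in the middle slot with its handle centre at about (0.468, 0.324, 0.189). I'll move by way of the clamp.

```bash
python3 - <<'E'
from h import *
go([.45,-.3,.36],down(np.radians(-50)))
p=(np.array([.45,-.3,.36]),down(np.radians(-50)),0)
go([.44,.16,.36],down(np.radians(-15.5)),p)
E
```

```text
shift/500mm [ 0.7237 -0.4959 -0.2577] turn/30deg [-1.100e-03 -3.000e-04 -8.563e-01] mm [ 361.8 -248.  -128.9] deg [ -0.   -0.  -25.7]
shift/500mm [ 0.576  -0.7176  0.    ] turn/30deg [ 0.    0.   -1.15] mm [ 288.  -358.8    0. ] deg [  0.    0.  -34.5]
```

```bash
python3 -m pendant '[[1,[0.72,-0.5,-0.26],[0,0,-0.86]],[1,[0.72,-0.5,-0.26],[0,0,-0.86]],[1,[0.72,-0.5,-0.26],[0,0,-0.86]],[1,[0.72,-0.5,-0.26],[0,0,-0.86]],[1,[0.72,-0.5,-0.26],[0,0,-0.86]]]'; python3 - <<'E'
from h import *
go([.45,-.3,.36],down(np.radians(-50)))
E
```

```text
time: 0.92
tool_pos: [0.358, -0.4019, 0.321]
eef_rot: [0.0, 0.939, 0.343, 0.0]
wrist_force: [0.1, -0.5, 0.9]
gripper_width: 0.0856
finger_force: 0.0
shift/500mm [ 0.272  -0.0373 -0.0781] turn/30deg [ 0.0013 -0.0002  0.0033] mm [136.  -18.6 -39. ] deg [ 0.  -0.   0.1]
```

```bash
python3 -m pendant '[[1,[0.27,-0.04,-0.08],[0,0,0]],[1,[0.27,-0.04,-0.08],[0,0,0]],[1,[0.27,-0.04,-0.08],[0,0,0]],[1,[0.27,-0.04,-0.08],[0,0,0]]]'; python3 - <<'E'
from h import *
w=snapshot("wrist");cv2.imwrite("pics/w1.png",tile(w,0,0,512,384,1.5,50))
np.savez("w1.npz",**w)
print(w["world_to_cam"].round(3).tolist(),w["fx"])
print(proj(w,[[.4317,-.2868,.011],[.518,-.307,.011]]))
go([.44,.16,.36],down(np.radians(-15.5)))
E
```

```text
time: 1.42
tool_pos: [0.4478, -0.3006, 0.3603]
eef_rot: [0.0, 0.939, 0.344, 0.0]
wrist_force: [0.0, 0.0, 0.3]
gripper_width: 0.0855
finger_force: 0.0
[[0.647, -0.763, -0.0, -0.518], [-0.725, -0.615, 0.311, 0.06], [-0.237, -0.201, -0.951, 0.55], [0.0, 0.0, 0.0, 1.0]] 272.72343875657685
[[244.50005523 149.7542927 ]
 [284.71567697 119.76819508]]
shift/500mm [ 0.5852 -0.7153 -0.001 ] turn/30deg [-0.0013  0.0025 -1.1475] mm [ 292.6 -357.7   -0.5] deg [ -0.    0.1 -34.4]
```

View pics/w1.png

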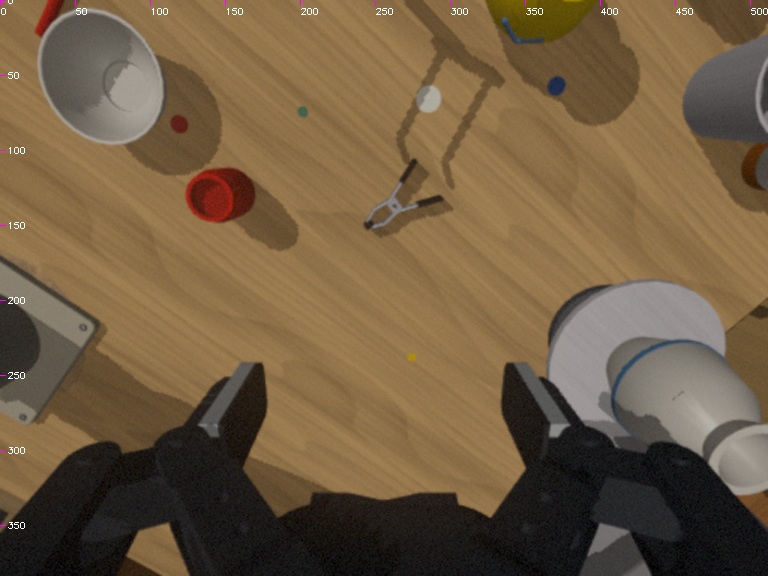

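The wrist view shows the clamp tips at (245,150) and the tails at (276,107) and (294,132), matching the projection. Moving on to the rack.

```bash
python3 -m pendant '[[1,[0.585,-0.715,0],[0,0,-0.9]],[1,[0.585,-0.715,0],[0,0,-0.9]],[1,[0.585,-0.715,0],[0,0,-0.9]],[1,[0.585,-0.715,0],[0,0,-0.9]],[1,[0.585,-0.715,0],[0,0,-0.9]]]'; python3 - <<'E'
from h import *
go([.445,.22,.36],down(np.radians(-15.5)))
E
```

```text
time: 2.1
tool_pos: [0.4422, 0.0103, 0.3597]
eef_rot: [0.0, 0.835, 0.551, -0.001]
wrist_force: [0.8, 0.6, 0.0]
gripper_width: 0.0852
finger_force: 0.0
shift/500mm [ 0.3878 -0.16   -0.0011] turn/30deg [-2.000e-04  2.600e-03 -2.564e-01] mm [193.9 -80.   -0.5] deg [-0.   0.1 -7.7]
```

```bash
python3 -m pendant '[[1,[0.39,-0.16,0],[0,0,-0.256]],[1,[0.39,-0.16,0],[0,0,-0.256]],[1,[0.39,-0.16,0],[0,0,-0.256]],[1,[0.39,-0.16,0],[0,0,-0.256]],[1,[0.39,-0.16,0],[0,0,-0.256]]]'; python3 - <<'E'
from h import *
w=snapshot("wrist");cv2.imwrite("pics/w2.png",tile(w,0,0,512,384,1.5,50))
np.savez("w2.npz",**w)
print(proj(w,[[.4848,.3849,.189],[.4513,.2637,.189]]))
E
```

```text
time: 2.72
tool_pos: [0.4452, 0.2215, 0.3593]
eef_rot: [-0.0, 0.794, 0.607, -0.001]
wrist_force: [-0.8, -0.2, 0.3]
gripper_width: 0.0856
finger_force: 0.0
[[251.52592798   8.64516964]
 [251.49439541 136.52742478]]
```

View pics/w2.png

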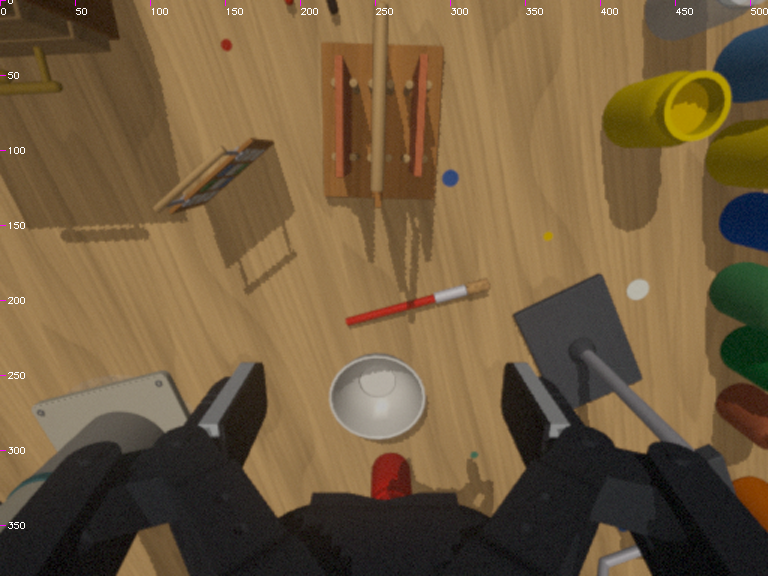

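Dowel: near end at (251,127) px, leaving the frame at about (254.5,0). It is nearly aligned with the tool axis.

```bash
python3 - <<'E'
from h import *
w=dict(np.load("w2.npz"))
a=ray(w,(251.2,127.5),.189);b=ray(w,(253.8,10),.189);d=(b-a)[:2];d/=np.linalg.norm(d)
print(a,b,"az",np.degrees(np.arctan2(d[1],d[0])),"mid",a[:2]+.06*d)
for px in((222,131.5),(290,133),(295,31),(215,28)):print(ray(w,px,.014).round(4))
az=np.arctan2(d[1],d[0])-np.pi/2
m=np.r_[a[:2]+.06*d,.30]
go(m,down(az))
E
```

```text
[0.45365592 0.27347806 0.189     ] [0.48667584 0.38318242 0.189     ] az 73.24872462398558 mid [0.47094897 0.33093196]
[0.395  0.2659 0.014 ]
[0.5101 0.232  0.014 ]
[0.5533 0.385  0.014 ]
[0.4323 0.4222 0.014 ]
shift/500mm [ 0.2279 -0.0095  0.1182] turn/30deg [-0.0012  0.0043  0.0472] mm [114.   -4.8  59.1] deg [-0.   0.1  1.4]
```

```bash
python3 -m pendant '[[1,[0.228,-0.01,0.1],[0,0,0.03]],[1,[0.228,-0.01,0.1],[0,0,0.03]],[1,[0.228,-0.01,0.25],[0,0,0.03]],[1,[0.228,-0.01,0.376],[0,0,0.03]],[1,[0.228,-0.01,0.376],[0,0,0.03]]]' 40; python3 -m pendant '[[-1,[0,0,0],[0,0,0]],[-1,[0,0,0],[0,0,0]],[-1,[0,0,0],[0,0,0]],[-1,[0,0,0],[0,0,0]],[-1,[0,0,0],[0,0,0]]]' 40
```

```text
time: 3.4
tool_pos: [0.4694, 0.3281, 0.1684]
eef_rot: [0.001, 0.8, 0.6, -0.005]
wrist_force: [-0.7, 0.7, -0.1]
gripper_width: 0.0855
finger_force: 0.0
time: 4.03
tool_pos: [0.4706, 0.3338, 0.1734]
eef_rot: [0.0, 0.799, 0.601, 0.001]
wrist_force: [-0.3, -0.9, 6.5]
gripper_width: 0.0085
finger_force: 39.1
```

```bash
python3 -m pendant '[[-1,[0,0,-0.05],[0,0,0]],[-1,[0,0,-0.12],[0,0,0]],[-1,[0,0,-0.2],[0,0,0]],[-1,[0,0,-0.3],[0,0,0]],[-1,[0,0,-0.3],[0,0,0]]]' 60; python3 - <<'E'
from h import *
go([.475,-.049,.282],down(np.radians(13.2)))
p,r,_=pose();print("tool y az",np.degrees(np.arctan2(*r.as_matrix()[[1,0],1])))
E
```

```text
time: 4.65
tool_pos: [0.4713, 0.3353, 0.326]
eef_rot: [-0.0, 0.799, 0.601, 0.004]
wrist_force: [0.3, 0.4, -2.3]
gripper_width: 0.0077
finger_force: 58.5
shift/500mm [-0.737   0.2199  0.0842] turn/30deg [ 0.0117 -0.01   -0.9767] mm [-368.5  110.    42.1] deg [  0.3  -0.3 -29.3]
tool y az -16.10078148529637
```

```bash
python3 -m pendant '[[-1,[-0.06,0.018,0],[0,0,-0.1]],[-1,[-0.15,0.045,0.01],[0,0,-0.3]],[-1,[-0.25,0.075,0.02],[0,0,-0.5]],[-1,[-0.36,0.107,0.03],[0,0,-0.7]],[-1,[-0.45,0.134,0.04],[0,0,-0.9]]]'; python3 - <<'E'
from h import *
go([.475,-.049,.280],down(np.radians(13.2)))
E
```

```text
time: 5.28
tool_pos: [0.4707, 0.0957, 0.3006]
eef_rot: [-0.001, 0.636, 0.772, -0.001]
wrist_force: [0.9, 0.6, -1.9]
gripper_width: 0.0076
finger_force: 58.5
shift/500mm [-0.2856 -0.0469  0.0417] turn/30deg [-0.0057  0.0019 -0.0723] mm [-142.8  -23.4   20.9] deg [-0.2  0.1 -2.2]
```

```bash
python3 -m pendant '[[-1,[-0.09,-0.015,0.01],[0,0,-0.05]],[-1,[-0.18,-0.03,0.02],[0,0,-0.07]],[-1,[-0.25,-0.04,0.03],[0,0,-0.07]],[-1,[-0.286,-0.047,0.042],[0,0,-0.07]],[-1,[-0.286,-0.047,0.042],[0,0,-0.07]]]';python3 -m pendant '[[-1,[0,0,0],[0,0,0]],[-1,[0,0,0],[0,0,0]],[-1,[0,0,0],[0,0,0]]]'; python3 - <<'E'
from h import *
p,r,_=pose();print(p,"tool y az",np.degrees(np.arctan2(*r.as_matrix()[[1,0],1])))
t=snapshot("top");s=snapshot("side")
a=tile(t,205,120,110,130,3.5,20);b=tile(s,185,120,140,166,2.75,20)
H=max(a.shape[0],b.shape[0]);cv2.imwrite("pics/hang1.png",np.hstack([cv2.copyMakeBorder(i,0,H-i.shape[0],0,4,0) for i in(a,b)]))
E
```

```text
time: 5.9
tool_pos: [0.475, -0.0468, 0.28]
eef_rot: [-0.001, 0.623, 0.782, -0.001]
wrist_force: [-0.0, 0.3, -3.1]
gripper_width: 0.0078
finger_force: 58.5
time: 6.28
tool_pos: [0.476, -0.0452, 0.2814]
eef_rot: [0.0, 0.622, 0.783, 0.0]
wrist_force: [0.3, -0.0, -2.4]
gripper_width: 0.0078
finger_force: 58.5
[ 0.47604034 -0.04517587  0.28141695] tool y az 13.096542523981089
```

View pics/hang1.png

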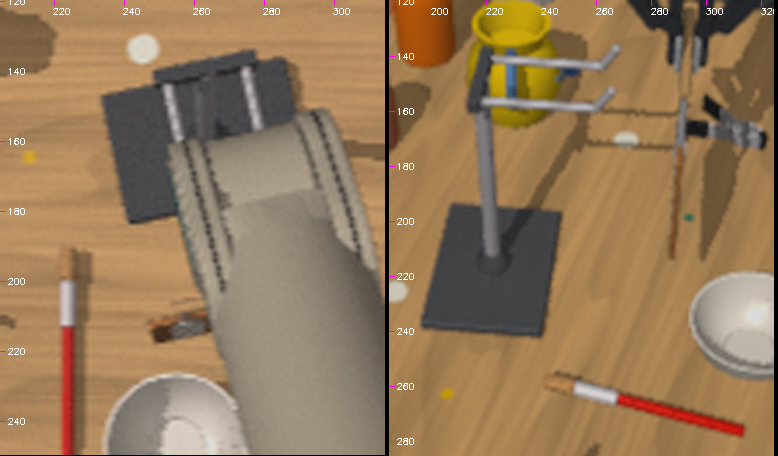

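```bash
python3 - <<'E'
from h import *
t=snapshot("top");s=snapshot("side")
m=np.array([.476,-.0452,0]);y=np.array([-.2285,.973,0]);e=m+.08*y
print("top corner, top view",proj(t,e+[0,0,.237]),"bottom",proj(t,e+[0,0,.122]),"bottom side",proj(s,e+[0,0,.122]),proj(s,e+[0,0,.237]))
S=np.array([.6517,-.0067,0]);x=np.array([.9735,.228,0])
print("prong tips side",proj(s,[S-.122*x+.03*y+[0,0,.274],S-.122*x-.03*y+[0,0,.274]]))
print("pred offset out,y",(m-S)@-x,(m-S)@y)
go(S-.078*x+[0,0,.281],down(np.radians(13.2)))
E
```

```text
top corner, top view [[246.33858851 212.94001612]] bottom [[247.94529067 217.51359224]] bottom side [[288.08458972 214.7275464 ]] [[290.81943743 180.37504637]]
prong tips side [[267.74200124 151.84521113]
 [269.58590885 136.46067557]]
pred offset out,y 0.17982194999999998 0.0026869499999999957
shift/500mm [-0.0031  0.2042  0.0006] turn/30deg [ 0.0004  0.0001 -0.0062] mm [ -1.5 102.1   0.3] deg [ 0.   0.  -0.2]
```

The picture agrees with the projected poses to within about 1 px: the board corner is at (288,214) in the side view. Sliding in along the prongs.

```bash
python3 -m pendant '[[-1,[-0.003,0.04,0.004],[0,0,0]],[-1,[-0.003,0.09,0.004],[0,0,0]],[-1,[-0.003,0.14,0.004],[0,0,0]],[-1,[-0.003,0.185,0.004],[0,0,0]],[-1,[-0.003,0.204,0.004],[0,0,0]]]';python3 -m pendant '[[-1,[0,0,0.01],[0,0,0]],[-1,[0,0,0.025],[0,0,0]],[-1,[0,0,0.045],[0,0,0]],[-1,[0,0,0.06],[0,0,0]],[-1,[0,0,0.06],[0,0,0]]]'; python3 - <<'E'
from h import *
s=snapshot("side")
cv2.imwrite("pics/hang2.png",tile(s,185,90,140,166,3.5,20))
E
```

```text
time: 7.1
tool_pos: [0.5765, -0.0243, 0.2789]
eef_rot: [-0.0, 0.622, 0.783, 0.0]
wrist_force: [-0.4, 0.3, -2.1]
gripper_width: 0.0077
finger_force: 58.6
time: 7.72
tool_pos: [0.575, -0.025, 0.2484]
eef_rot: [-0.001, 0.623, 0.783, -0.001]
wrist_force: [0.2, -0.3, -2.2]
gripper_width: 0.0077
finger_force: 58.6
```

View pics/hang2.png

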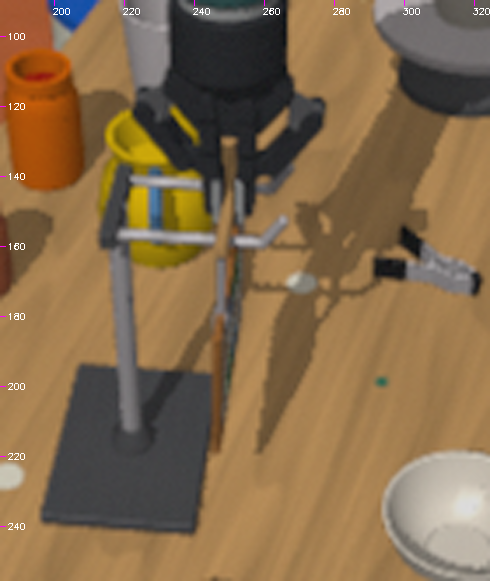

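The prongs pass through the handle gap, with the wire in front of the near prong at about (248,158). Lowering to contact, then opening a little.

```bash
python3 -m pendant '[[-1,[0,0,0.005],[0,0,0]],[-1,[0,0,0.01],[0,0,0]],[-1,[0,0,0.012],[0,0,0]],[-1,[0,0,0.012],[0,0,0]]]' 20;python3 -m pendant '[[-0.95,[0,0,0],[0,0,0]],[-0.8,[0,0,0],[0,0,0]],[-0.5,[0,0,0],[0,0,0]],[-0.4,[0,0,0],[0,0,0]],[-0.4,[0,0,0],[0,0,0]]]'
```

```text
time: 8.28
tool_pos: [0.5756, -0.0248, 0.2434]
eef_rot: [0.0, 0.623, 0.783, -0.0]
wrist_force: [-1.2, -0.0, -1.1]
gripper_width: 0.0073
finger_force: 58.8
time: 8.9
tool_pos: [0.5758, -0.0247, 0.2433]
eef_rot: [0.0, 0.623, 0.783, 0.0]
wrist_force: [-0.6, -0.4, -0.1]
gripper_width: 0.0254
finger_force: 0.0
```

```bash
python3 -m pendant '[[-0.4,[0,0,-0.05],[0,0,0]],[-0.4,[0,0,-0.12],[0,0,0]],[-0.4,[0,0,-0.22],[0,0,0]],[0,[0,0,-0.28],[0,0,0]],[1,[0,0,-0.28],[0,0,0]]]'; python3 - <<'E'
from h import *
w=dict(np.load("w1.npz"))
for u in((276.7,107.3),(294,132.7),(246,150.7)):print(ray(w,u,.013).round(4))
T=np.eye(4);T[:3,:3]=down(np.radians(-50)).as_matrix();T[:3,3]=[.4478,-.3006,.3603]
C=w["world_to_cam"]@T
for z in(.15,.2,.25):
  for dx in(0,.05):
    N=np.eye(4);N[:3,:3]=down(np.radians(77)).as_matrix();N[:3,3]=[.515+dx,-.308-.23*dx,z];w["world_to_cam"]=C@np.linalg.inv(N)
    print(z,dx,proj(w,[[.431,-.2865,.011],[.5185,-.307,.011]]).round().tolist())
go([.52,-.31,.37],down(np.radians(60)))
E
```

```text
time: 9.52
tool_pos: [0.5769, -0.0243, 0.3859]
eef_rot: [0.002, 0.623, 0.783, 0.002]
wrist_force: [-0.3, -0.0, -0.1]
gripper_width: 0.0596
finger_force: 0.0
[ 0.5245 -0.2822  0.013 ]
[ 0.5121 -0.3342  0.013 ]
[ 0.4324 -0.2898  0.013 ]
0.15 0 [[259.0, 94.0], [258.0, 183.0]]
0.15 0.05 [[259.0, 35.0], [258.0, 134.0]]
0.2 0 [[258.0, 95.0], [258.0, 171.0]]
0.2 0.05 [[259.0, 46.0], [258.0, 130.0]]
0.25 0 [[258.0, 96.0], [257.0, 163.0]]
0.25 0.05 [[258.0, 53.0], [258.0, 126.0]]
shift/500mm [-0.5312 -0.2395  0.0311] turn/30deg [ 0.0087  0.0065 -1.5671] mm [-265.6 -119.8   15.5] deg [  0.3   0.2 -47. ]
```

```bash
python3 -m pendant '[[1,[-0.53,-0.24,0.03],[0,0,-1]],[1,[-0.53,-0.24,0.03],[0,0,-1]],[1,[-0.53,-0.24,0.03],[0,0,-1]],[1,[-0.53,-0.24,0.03],[0,0,-1]],[1,[-0.53,-0.24,0.03],[0,0,-1]]]'; python3 - <<'E'
from h import *
go([.515,-.308,.2],down(np.radians(77)))
E
```

```text
time: 10.15
tool_pos: [0.5162, -0.3136, 0.3663]
eef_rot: [-0.001, 0.4, 0.916, -0.0]
wrist_force: [-0.3, 0.4, -0.2]
gripper_width: 0.0854
finger_force: 0.0
shift/500mm [0.0092 0.0063 0.3327] turn/30deg [-0.0023 -0.0046 -1.1403] mm [  4.6   3.2 166.4] deg [ -0.1  -0.1 -34.2]
```

```bash
python3 -m pendant '[[1,[0.009,0.006,0.33],[0,0,-1]],[1,[0.009,0.006,0.33],[0,0,-1]],[1,[0.009,0.006,0.33],[0,0,-1]],[1,[0.009,0.006,0.33],[0,0,-1]],[1,[0.009,0.006,0.33],[0,0,-1]]]';python3 -m pendant '[[1,[0,0,0],[0,0,-0.14]],[1,[0,0,0],[0,0,-0.14]],[1,[0,0,0],[0,0,-0.14]]]'; python3 - <<'E'
from h import *
w=snapshot("wrist");np.savez("w3.npz",**w);s=snapshot("side");t=snapshot("top")
a=tile(w,206,70,110,150,3.8,10);b=tile(s,195,100,100,140,3.8,20)
H=max(a.shape[0],b.shape[0]);cv2.imwrite("pics/w3.png",np.hstack([cv2.copyMakeBorder(i,0,H-i.shape[0],0,4,0) for i in(a,b)]))
E
```

```text
time: 10.78
tool_pos: [0.5184, -0.3047, 0.2044]
eef_rot: [0.001, 0.149, 0.989, -0.0]
wrist_force: [0.0, 0.3, 0.7]
gripper_width: 0.0856
finger_force: 0.0
time: 11.15
tool_pos: [0.5181, -0.3049, 0.2045]
eef_rot: [0.001, 0.113, 0.994, -0.001]
wrist_force: [0.2, 0.3, 0.3]
gripper_width: 0.0854
finger_force: 0.0
```

View pics/w3.png

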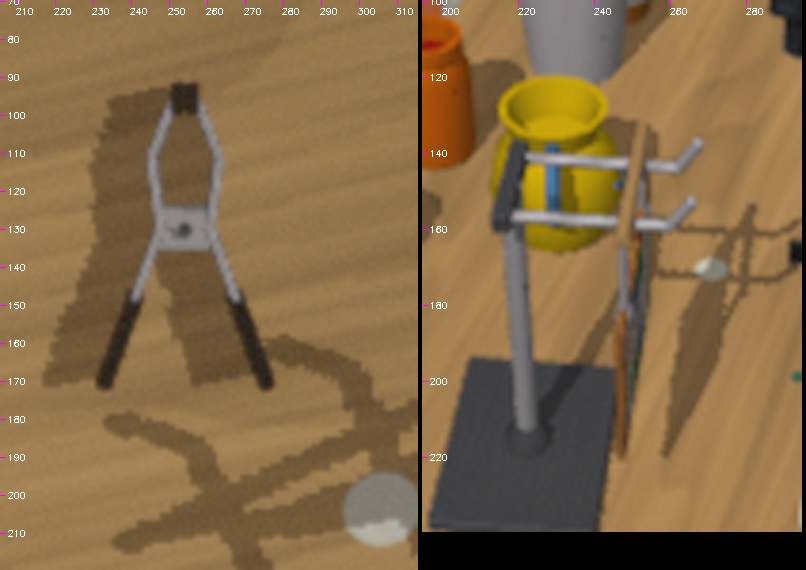

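The board hangs on both prongs. In the wrist view the clamp tip is at (254.4,92.4) and the tail ends at (233,171) and (276,171), so it is well aligned with the tool.

```bash
python3 - <<'E'
from h import *
w=dict(np.load("w3.npz"))
P=[ray(w,u,.021) for u in((254.4,92.4),(253.9,130.5),(233.4,170),(275.6,170))]
print(np.round(P,4));tl=(P[2]+P[3])/2;ax=(P[0]-tl)[:2];print("len",np.linalg.norm(ax),"width",np.linalg.norm(P[2]-P[3]),"az",np.degrees(np.arctan2(ax[1],ax[0])))
az=np.arctan2(ax[1],ax[0]);u=ax/np.linalg.norm(ax)
for z in(.04,.0):go(np.r_[tl[:2]+.000*u,z],down(az-np.pi/2))
p,r,_=pose();print("tool x az",np.degrees(np.arctan2(*r.as_matrix()[[1,0],0])))
E
```

```text
[[ 0.4311 -0.2856  0.021 ]
 [ 0.4722 -0.2956  0.021 ]
 [ 0.5131 -0.331   0.021 ]
 [ 0.5247 -0.2803  0.021 ]]
len 0.09003764846747356 width 0.0520032720178703 az 167.1083944201022
shift/500mm [-0.0027 -0.0011  0.3274] turn/30deg [-0.0009  0.0014  0.0011] mm [ -1.4  -0.6 163.7] deg [-0.  0.  0.]
shift/500mm [-0.0027 -0.0011  0.4074] turn/30deg [-0.0009  0.0014  0.0011] mm [ -1.3  -0.5 203.7] deg [-0.  0.  0.]
tool x az 167.1403273249229
```

```bash
python3 -m pendant '[[1,[-0.006,-0.001,0.1],[0,0,0]],[1,[-0.006,-0.001,0.2],[0,0,0]],[1,[-0.006,-0.001,0.3],[0,0,0]],[1,[-0.006,-0.001,0.37],[0,0,0]],[1,[-0.006,-0.001,0.37],[0,0,0]]]' 25; python3 -m pendant '[[1,[0,0,0.015],[0,0,0]],[1,[0,0,0.03],[0,0,0]],[1,[0,0,0.03],[0,0,0]]]'; python3 -m pendant '[[0.4,[0,0,0],[0,0,0]],[0.3,[0,0,0],[0,0,0]],[0.2,[0,0,0],[0,0,0]],[0.2,[0,0,0],[0,0,0]],[0.2,[0,0,0],[0,0,0]]]'; python3 -m pendant '[[0,[0,0,0],[0,0,0]],[-0.1,[0,0,0],[0,0,0]],[-0.2,[0,0,0],[0,0,0]],[-0.2,[0,0,0],[0,0,0]],[-0.2,[0,0,0],[0,0,0]]]'
```

```text
time: 11.92
tool_pos: [0.5183, -0.3049, 0.0159]
eef_rot: [-0.002, 0.112, 0.994, 0.001]
wrist_force: [0.6, -0.4, 0.4]
gripper_width: 0.0852
finger_force: 0.0
time: 12.3
tool_pos: [0.5203, -0.306, 0.0036]
eef_rot: [0.0, 0.112, 0.994, -0.0]
wrist_force: [0.1, -0.6, -0.0]
gripper_width: 0.0853
finger_force: 0.0
time: 12.92
tool_pos: [0.5215, -0.3062, 0.0047]
eef_rot: [0.001, 0.112, 0.994, -0.0]
wrist_force: [-0.2, 0.5, 6.9]
gripper_width: 0.0515
finger_force: 9.2
time: 13.55
tool_pos: [0.523, -0.3064, 0.006]
eef_rot: [0.003, 0.112, 0.994, -0.001]
wrist_force: [0.4, -0.0, 15.2]
gripper_width: 0.0343
finger_force: 10.0
```

```bash
python3 -m pendant '[[-0.3,[0,0,-0.006],[0,0,0]],[-0.4,[0,0,-0.006],[0,0,0]],[-0.5,[0,0,-0.006],[0,0,0]],[-0.5,[0,0,-0.006],[0,0,0]],[-0.5,[0,0,-0.006],[0,0,0]]]' 30; python3 -m pendant '[[-0.5,[0,0,-0.015],[0,0,0]],[-0.5,[0,0,-0.04],[0,0,0]],[-0.5,[0,0,-0.08],[0,0,0]],[-0.5,[0,0,-0.12],[0,0,0]],[-0.5,[0,0,-0.12],[0,0,0]]]'; python3 - <<'E'
from h import *
w=snapshot("wrist");np.savez("w4.npz",**w);s=snapshot("side")
a=tile(w,180,60,150,190,3,20);b=tile(s,270,100,90,100,3.8,20)
H=max(a.shape[0],b.shape[0]);cv2.imwrite("pics/w4.png",np.hstack([cv2.copyMakeBorder(i,0,H-i.shape[0],0,4,0) for i in(a,b)]))
E
```

```text
time: 14.18
tool_pos: [0.5208, -0.3061, 0.007]
eef_rot: [0.001, 0.112, 0.994, -0.0]
wrist_force: [-1.0, -0.4, 8.4]
gripper_width: 0.0238
finger_force: 29.0
time: 14.8
tool_pos: [0.5217, -0.3064, 0.0686]
eef_rot: [0.002, 0.112, 0.994, -0.001]
wrist_force: [0.2, -1.6, -1.4]
gripper_width: 0.0245
finger_force: 29.5
```

View pics/w4.png

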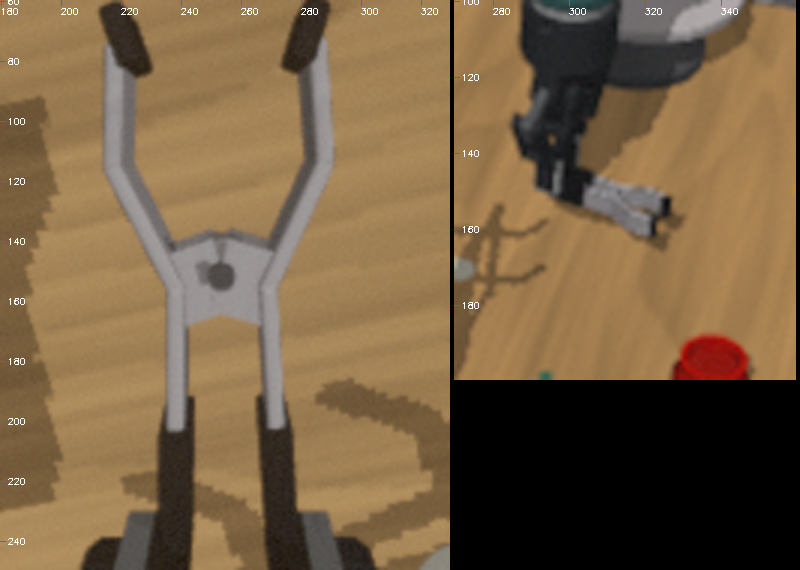

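The clamp is held symmetrically and squeezed fully open: jaw pads at about (230,84) and (275,84), pin at (253,152). Checking that it is level and planning the approach.

```bash
python3 - <<'E'
from h import *
w=dict(np.load("w4.npz"));s=snapshot("side")
p,r,_=pose();x,y,z=r.as_matrix().T
print(p)
zt=p[2]+.015 # top face if level
pin=ray(w,(253.3,152.3),zt);print("pin ahead of TCP, lateral",(pin-p)@x,(pin-p)@y)
for h in(0,-.01,-.02):
  L=[ray(w,u,zt+h) for u in((229.5,84),(275,84))];F=[ray(w,u,zt+h) for u in((219,62),(288,62))]
  print(h,"gap back",np.linalg.norm(L[0]-L[1]),"front ahead",[(q-p)@x for q in F],"sep",np.linalg.norm(F[0]-F[1]),"side proj",proj(s,F).round(1).tolist())
# approach: hung board
S=np.array([.6517,-.0067,0]);sx=np.array([.9735,.228,0]);sy=np.array([-.228,.9735,0])
d=.0785;tip=.091
e=S-d*sx-.08*sy
for past in(-.08,.024):
  T=e+(past-tip)*sy;T[2]=.168;print(past,T);go(T,down(np.radians(13.2)))
print("pads",proj(snapshot("top"),[[.66,-.26,.1]]))
E
```

```text
[ 0.51974147 -0.30586823  0.06597531]
pin ahead of TCP, lateral 0.05420914705441428 -0.00010372034758313311
0 gap back 0.02041125417062759 front ahead [np.float64(0.09404081562705223), np.float64(0.09405492030325)] sep 0.030240805178418567 side proj [[327.0, 151.1], [322.8, 156.5]]
-0.01 gap back 0.02196794012803279 front ahead [np.float64(0.09525471748602675), np.float64(0.09526989787032103)] sep 0.03254715227342531 side proj [[327.2, 153.6], [322.7, 159.4]]
-0.02 gap back 0.023524626085438035 front ahead [np.float64(0.09646861934500128), np.float64(0.09648487543739202)] sep 0.03485349936843202 side proj [[327.3, 156.1], [322.5, 162.2]]
-0.08 [ 0.63250825 -0.2689465   0.168     ]
shift/500mm [-0.2034  0.122  -0.2042] turn/30deg [-1.1000e-03 -9.0000e-04  2.1326e+00] mm [-101.7   61.  -102.1] deg [-0. -0. 64.]
0.024 [ 0.60879625 -0.1677025   0.168     ]
shift/500mm [-0.1122  0.3089 -0.2042] turn/30deg [-1.1000e-03 -9.0000e-04  2.1326e+00] mm [ -56.1  154.5 -102.1] deg [-0. -0. 64.]
pads [[349.28735281 151.5132107 ]]
```

```bash
python3 -m pendant '[[-0.5,[0,0,-0.05],[0,0,0.2]],[-0.5,[0,0,-0.12],[0,0,0.45]],[-0.5,[0,0,-0.18],[0,0,0.7]],[-0.5,[0,0,-0.2],[0,0,0.95]],[-0.5,[0,0,-0.2],[0,0,1]]]';python3 -m pendant '[[-0.5,[0,0,0],[0,0,0.25]],[-0.5,[0,0,0],[0,0,0.5]],[-0.5,[0,0,0],[0,0,0.75]],[-0.5,[0,0,0],[0,0,1]],[-0.5,[0,0,0],[0,0,1]]]'; python3 - <<'E'
from h import *
S=np.array([.6517,-.0067,0]);sx=np.array([.9735,.228,0]);sy=np.array([-.228,.9735,0])
T=S-.078*sx+(-.08-.045-.092)*sy;T[2]=.163
print(T);go(T,down(np.radians(13.2)))
s=snapshot("side");print("corner bottom +y",proj(s,S-.078*sx+.08*sy+[0,0,.084]),"seen 247.4,220.5")
E
```

```text
time: 15.62
tool_pos: [0.5204, -0.3058, 0.1665]
eef_rot: [0.0, 0.365, 0.931, -0.0]
wrist_force: [0.7, -0.0, -1.0]
gripper_width: 0.0239
finger_force: 29.6
time: 16.25
tool_pos: [0.5195, -0.3054, 0.1649]
eef_rot: [-0.001, 0.592, 0.806, -0.0]
wrist_force: [0.2, -0.3, -1.2]
gripper_width: 0.0241
finger_force: 29.6
[ 0.625243  -0.2357335  0.163    ]
shift/500mm [0.0699 0.2434 0.0034] turn/30deg [-0.0037 -0.0024  0.1386] mm [ 34.9 121.7   1.7] deg [-0.1 -0.1  4.2]
corner bottom +y [[247.4019019  221.36634673]] seen 247.4,220.5
```

```bash
python3 -m pendant '[[-0.5,[0.02,0.06,0.003],[0,0,0.07]],[-0.5,[0.04,0.13,0.003],[0,0,0.14]],[-0.5,[0.06,0.2,0.003],[0,0,0.14]],[-0.5,[0.07,0.243,0.003],[0,0,0.14]],[-0.5,[0.07,0.243,0.003],[0,0,0.14]]]';python3 -m pendant '[[-0.5,[0,0,0],[0,0,0]],[-0.5,[0,0,0],[0,0,0]]]'; python3 - <<'E'
from h import *
w=snapshot("wrist");np.savez("w5.npz",**w)
cv2.imwrite("pics/w5.png",tile(w,150,0,220,260,2.25,20))
p,r,_=pose();x,y,z=r.as_matrix().T
S=np.array([.6517,-.0067,0]);sx=np.array([.9735,.228,0]);sy=np.array([-.228,.9735,0])
for n,q in(("board top corner",S-.078*sx-.08*sy+[0,0,.199]),("dowel end",S-.078*sx-.06*sy+[0,0,.259]),("bottom corner",S-.078*sx-.08*sy+[0,0,.084]),("prong tip -y",S-.122*sx-.03*sy+[0,0,.274])):print(n,proj(w,q).round(1))
E
```

```text
time: 16.92
tool_pos: [0.627, -0.2342, 0.1639]
eef_rot: [-0.001, 0.62, 0.784, 0.001]
wrist_force: [-1.2, -0.4, -0.8]
gripper_width: 0.0243
finger_force: 29.7
time: 17.18
tool_pos: [0.6246, -0.2379, 0.1644]
eef_rot: [-0.0, 0.623, 0.782, -0.001]
wrist_force: [0.4, -0.4, -0.8]
gripper_width: 0.0237
finger_force: 29.7
board top corner [[255.8 -94.3]]
dowel end [[ 253.8 -900. ]]
bottom corner [[256.1  15.4]]
prong tip -y [[13242.8 33500.9]]
```

View pics/w5.png

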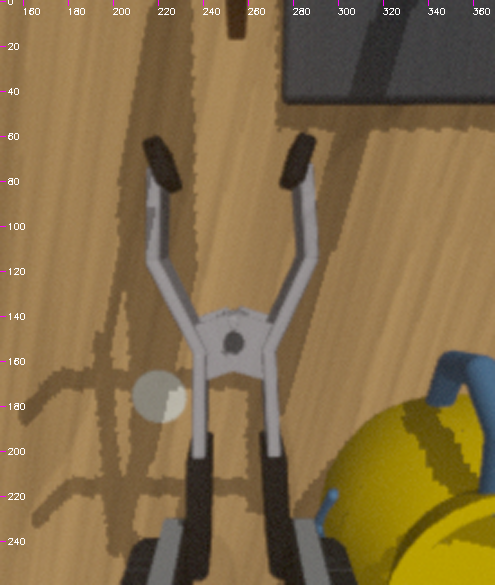

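The board's lower edge shows at (255,16) and the jaw midpoint at 252.4 px, so the clamp needs about +1 mm in tool y and then a 72 mm advance.

```bash
python3 -m pendant '[[-0.5,[0.02,0.0025,0],[0,0,0]],[-0.5,[0.05,0.0025,0],[0,0,0]],[-0.5,[0.08,0.0025,0],[0,0,0]],[-0.5,[0.11,0.0025,0],[0,0,0]],[-0.5,[0.13,0.0025,0],[0,0,0]]]';python3 -m pendant '[[-0.5,[0.013,0,0],[0,0,0]],[-0.5,[0.013,0,0],[0,0,0]],[-0.5,[0.013,0,0],[0,0,0]],[-0.5,[0.013,0,0],[0,0,0]]]'; python3 - <<'E'
from h import *
w=snapshot("wrist");np.savez("w6.npz",**w);s=snapshot("side")
a=tile(w,190,0,130,190,2.9,20);b=tile(s,200,100,105,145,3.8,20)
H=max(a.shape[0],b.shape[0]);cv2.imwrite("pics/w6.png",np.hstack([cv2.copyMakeBorder(i,0,H-i.shape[0],0,4,0) for i in(a,b)]))
p,r,_=pose();x,y,z=r.as_matrix().T;print(p)
S=np.array([.6517,-.0067,0]);sx=np.array([.9735,.228,0]);sy=np.array([-.228,.9735,0])
for n,h in(("top corner",.199),("bottom",.084),("jaw height",.178)):print(n,proj(w,S-.078*sx-.08*sy+[0,0,h]).round(1))
t=p+.092*x-S;print("tip out,y",-t@sx,t@sy)
E
```

```text
time: 17.85
tool_pos: [0.6124, -0.171, 0.1648]
eef_rot: [-0.0, 0.622, 0.783, 0.0]
wrist_force: [-1.0, 0.1, -1.1]
gripper_width: 0.0242
finger_force: 29.7
time: 18.35
tool_pos: [0.6111, -0.1672, 0.1646]
eef_rot: [0.0, 0.623, 0.782, -0.0]
wrist_force: [0.6, -0.0, -0.8]
gripper_width: 0.0238
finger_force: 29.7
[ 0.6110694  -0.16694211  0.16458666]
top corner [[249.3 137.1]]
bottom [[252.6 119.2]]
jaw height [[250.3 131.6]]
tip out,y 0.07571984399346185 -0.05474708923471859
```

View pics/w6.png

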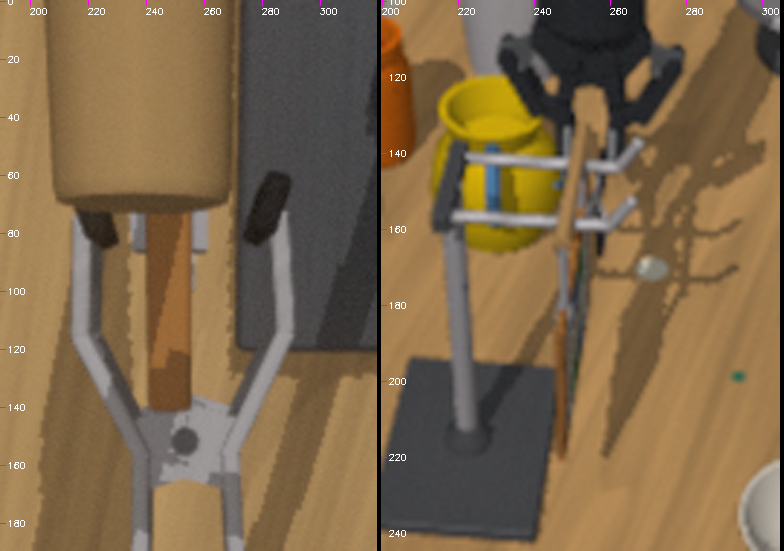

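The board edge is between the jaws. Its top end shows at (248.5,141), with the jaw midpoint at 252.6 and the pin at (253,152). I'll back off about 4 mm and centre by about -1.6 mm.

```bash
python3 -m pendant '[[-0.5,[-0.004,-0.002,0],[0,0,0]],[-0.5,[-0.008,-0.0032,0],[0,0,0]],[-0.5,[-0.008,-0.0032,0],[0,0,0]],[-0.5,[-0.008,-0.0032,0],[0,0,0]],[-0.5,[-0.008,-0.0032,0],[0,0,0]]]'; python3 -m pendant '[[-0.5,[0,0,0],[0,0,0]],[-0.5,[0,0,0],[0,0,0]],[-0.5,[0,0,0],[0,0,0]],[-0.5,[0,0,0],[0,0,0]],[-0.5,[0,0,0],[0,0,0]]]'; python3 - <<'E'
from h import *
w=snapshot("wrist");s=snapshot("side")
a=tile(w,200,40,110,130,4,20);b=tile(s,225,110,85,120,4,20)
cv2.imwrite("pics/w7.png",np.hstack([cv2.copyMakeBorder(i,0,max(a.shape[0],b.shape[0])-i.shape[0],0,4,0) for i in(a,b)]))
p,r,_=pose();x,y,z=r.as_matrix().T;print(p)
S=np.array([.6517,-.0067,0]);sx=np.array([.9735,.228,0]);sy=np.array([-.228,.9735,0])
for n,h in(("top corner",.199),("jaw height",.178)):print(n,proj(w,S-.078*sx-.08*sy+[0,0,h]).round(1))
print("pin, tips",proj(w,[p+.054*x-.014*z,p+.092*x-.014*z]).round(1))
t=p+.092*x-S;print("tip out,y",-t@sx,t@sy)
E
```

```text
time: 19.08
tool_pos: [0.6105, -0.1706, 0.1647]
eef_rot: [0.0, 0.623, 0.783, 0.0]
wrist_force: [-0.0, -1.3, -0.2]
gripper_width: 0.0243
finger_force: 29.7
time: 19.7
tool_pos: [0.6104, -0.1707, 0.1647]
eef_rot: [0.0, 0.623, 0.783, 0.0]
wrist_force: [-0.4, -0.2, -1.1]
gripper_width: 0.024
finger_force: 29.7
[ 0.61043476 -0.17073169  0.16468707]
top corner [[253.1 128.6]]
jaw height [[253.5 124.3]]
pin, tips [[254.9 159.1]
 [254.9  73.8]]
tip out,y 0.07726716069710424 -0.05829131269453998
```

View pics/w7.png

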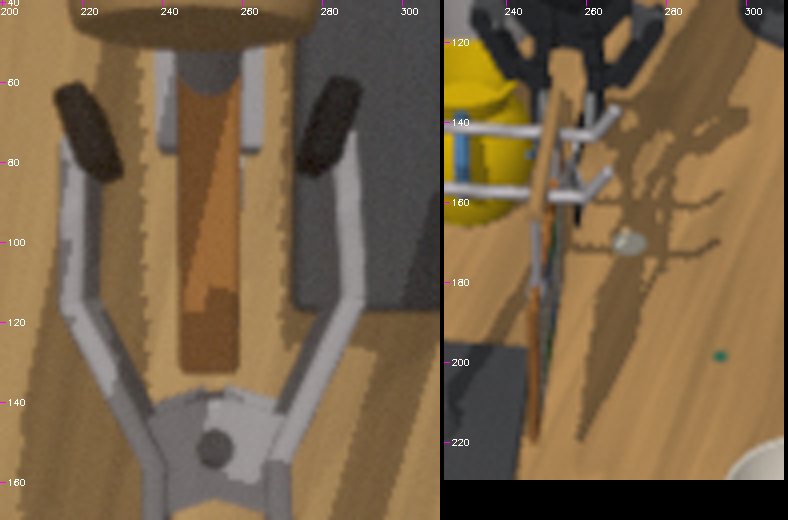

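The jaws straddle the edge evenly: board mid at 252.3 px, jaw mid at 252.6. There is clear space on both sides and at the throat, the tips are more than 20 mm past the edge, and there is no contact force. Handing in.

```bash
python3 -c "
from cell import *
print(sign_off())"
```

```text
the job is handed in; nothing more can be done
None
```

The board hangs by its handle on the two-prong hook, and I handed the job in with the clamp squeezed fully open around the board's right side edge: tips at least 20 mm in, about 4 mm clear of the board's faces by the wrist camera, and no contact force at the wrist.

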